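Put the lamp's cell on charge in the carving shop

TASK

Put the big lamp cell from its wooden rest into the empty bay of the bench charger: push its flat end against the sprung sliding contact, tip the button end down behind the fixed contact and let the spring press it home, so that it lies level and fully down in the cradle, clamped between the two contacts. Be gentle with the plastic charger, never pressing much harder than the spring itself needs, and leave the other things on the bench where they are.

Things in the scene. Friction and masses are not known exactly. Their poses are not given: they have to be found in the camera images.
- cell: The big cylindrical rechargeable cell (about 145 g, black sleeve), lying in the groove of the wooden rest. 32 mm in diameter, 70 mm long over all: a 68 mm sleeve and, at the +x end only, a steel button 10 mm across that stands 2 mm proud out of a white ring; the -x end is flat steel. Origin on the axis at mid-length (35 mm from either end), x = the long axis, pointing to the button.
- button (a point): Tip of the cell's button end, 35 mm from cell along the axis; same axes as the cell.
- bay (a point): Where the middle of the fully seated cell belongs: on the bay's axis, half-way between the contacts of a loaded charger (35 mm from either), 30 mm above the charger's underside. x runs along the bay, level, from the sprung sliding contact (at -x) to the fixed contact (at +x), and is the way the cell's x must point; z is up.
- cradle_floor (a point): Flat cradle floor straight below bay, 16 mm below the seated cell's axis; same axes. 45-degree cheeks at |x| = 20 to 34 mm centre the cell; they and low side walls (|y| = 20 to 29 mm, on the sprung side out to x = -52 mm) rise 13 mm above this floor. From x = -20 to +20 mm the sides are cut away down to this floor as finger room.
- fixed_top (a point): Middle of the fixed contact's top edge, on the face that the button rests on: bay x = +35 mm, 22 mm above the cradle floor. An upright plastic wall with a flat steel plate, 58 mm wide and 15 mm thick (to x = +50 mm), square-edged; behind it only 4 mm high screw ears out to x = +64 mm. Same axes as bay.
- spring_block (a point): Middle of the top inner edge of the 58 mm wide block that houses the spring: bay x = -52 mm (it goes on to -78 mm, then low screw ears to -92 mm), 26 mm above the cradle floor. Same axes as bay.
- charger: The grey plastic single-bay charger, 128 by 58 mm, 40 mm high. Origin at its underside below bay; same axes. It hangs by keyhole slots on two screws of a plywood board (176 by 80 mm, 8 to 20 mm thick, fixed): 10 mm of play along the bay, starting anywhere in it; 1.5 N slides it. It stands at most 30 N from the cell, added up over all their contacts (the clamp on a seated cell makes 7 N).
- flat_end (a point): Middle of the cell's flat end, 35 mm from cell; same axes as the cell.
- tab_rest (a point): Middle of the sliding contact's top edge when the bay is empty (a fixed mark, it does not follow the contact): bay x = -19 mm, 22 mm above the cradle floor, as high as the fixed contact. A flat upright steel tab 16 mm wide, square-edged, that slides towards -x: a seated cell holds it 16 mm back, its hard stop is 19.5 mm back. The spring gives 1.2 N at rest, 3.6 N seated, 4.1 N at the stop.
- rest: Pine rest fixed to the bench in which the cell lies: 96 by 48 mm, 14 mm high, with a flat groove along x that is 22 mm wide and 4 mm deep (groove floor 10 mm above the bench; the cell's axis lies 26 mm above the bench). Origin at the underside's centre.
- blank: Bystander: pine carving blank with a small boss, 90 by 60 mm, 47 mm high. Origin at the underside's centre.
- gouge: Bystander: carving gouge with dark wooden handle, 228 mm long along x, 27 mm high. Origin near mid-length, on the bench.
- mallet: Bystander: dark wooden carver's mallet lying along x, 235 mm long, head 72 mm thick. Origin 100 mm from the head's end, on the bench.
- glue: Bystander: white glue bottle standing, 56 mm across, 110 mm high. Origin at its underside.
Mind the look-alikes: they are no part of the job. Of the things like the cell, leave any that is blue, green or yellow; of the rest the larger one is meant.

How it is judged:
On the way:
1. the cell, still tipped (over 0.15 rad) with its flat end low in the bay, holds the sliding contact pressed back: its flat end beyond bay x = -30 mm (angle between the x axis of cell and the x axis of charger, either way round above 0.15 rad and x of flat_end in the frame of bay below -0.03 m and z of flat_end in the frame of bay below 0.008 m and contact force between cell and charger above 2 N), for 0.1 s.
At the end, for the whole second after the job is handed in: The cell lies between the two contacts, the button end at the fixed one, its middle within 3 mm of bay along the bay and sideways and 2.5 mm in height, and its axis within 0.07 rad of the bay's, through the last second (x of cell in the frame of bay between -0.003 and 0.003 m and y of cell in the frame of bay between -0.003 and 0.003 m and z of cell in the frame of bay between -0.0025 and 0.0025 m and angle between the x axis of cell and the x axis of charger, either way round below 0.07 rad and x of button in the frame of bay above 0.03 m); the robot touches nothing.
It fails at once if the cell presses on the charger and its contacts with more than 30 N, added up over all their contacts (contact force between cell and charger above 30 N).
It fails at once if the robot itself presses on the charger with more than 15 N (contact force between any of the fingers, the arm and charger above 15 N).
It fails at once if the blank, gouge, mallet or glue bottle is shifted by more than 15 mm (distance of any of blank, gouge, mallet, glue from where it was at the start of the episode above 0.015 m).
It also fails if it takes over 67 s, if anything falls off the work surface, if the arm or the gripper's body presses on something with over 40 N, if the wrist force passes 120 N, or if a joint passes its speed limit or range.

ROBOT

A 7-joint arm with a two-finger parallel gripper is mounted at the origin on the work surface. World frame = base frame: x ahead of the robot, y to its left, z up, the work surface at z = 0. Lengths are in m, angles in rad, forces in N, time in s.
With the tool pointing down it reaches from about 0.425 to 0.925 m from the base axis. Payload 6.8 kg.
Tool frame: the origin (TCP) lies at the very end of the fingers, on their centre line; the grasp point (between the pads) lies bot.grip_point_offset behind it (bot.grip_point_offset is the distance from the TCP to the grasp point, in m); z points along the fingers, y is the line along which they close (so a half turn about z gives the same grasp; the last joint's range is limited). The gripper opens to 85 mm and grips with 20 to 120 N. Pads are 22 mm wide; open, the fingers measure 114 mm over their backs; the gripper's body (76 mm by 85 mm) begins 54 mm behind the grasp point. The pads swing forward as they close: fully open they stand 13 mm farther back than shut.
Start: joints at [-0.108, 0.477, 0.022, 1.555, -0.011, 1.109, -0.083], TCP at [0.675, 0, 0.231] pointing down, gripper open.
Joint ranges: [-2.96, 2.96], [-0.34, 2.1], [-1.41, 1.46], [0.24, 2.44], [-1.37, 4.51], [0.17, 1.92], [-2.96, 2.96]. Speed limits (rad/s): [2.39, 2.39, 3.14, 3.14, 3.14, 3.14, 3.14].

INTERFACE

Orientations are given as a unit quaternion [w, x, y, z].
In Python, from station import bot, imaging gives the robot as it stands. The module is installed in compiled form; this text tells all that it offers.
- The arm moves only by the tool carry_out, never from a script. Its argument "targets" is one flat list of numbers, 5 for each row, row after row: the closure in counts, from 0 (fully open) to 255 (shut), then the shift along the world's x, y, z in mm, then the turn about the world's z in degrees. A call has 1 to 20 rows; each row shifts and turns the commanded pose from where the row before left it; what a row does not reach is not made up. A row lasts 1/10 s, in which the tool goes at most 50 mm and 8.59 degrees, less where a joint would pass 70% of its speed; a pose out of reach is approached as far as the arm can. A call is refused whole if a number of a shift passes 50 or a number of a turn 8.59, either way. A call with a gripper value outside its range is refused whole. The fingers move at their own pace and stop on an object; "newtons" is the grip in N (left out, the last holds). Time passes only in rows, so rows that do not move let the fingers close. It gives the time, the measured TCP pose, the force, the opening and the grip force at its end, in the units of the state.
- bot.get_obs(): the state, without advancing time (a new reading comes with each control period).
- imaging.read_camera(name): name is "scene" or "side" or "wrist"; returns a dict with "frame" (384x512x3 uint8, red, green, blue), "fov_y" (degrees; the focal length in pixels is half the picture's height over the tangent of half this angle, whatever the lens; pixels are square), "cx", "cy" (the principal point, pixels), "pose" (4x4, takes a point from camera to world coordinates); the wrist camera has in their place "tool_from_camera" (4x4, takes a point from camera to tool coordinates, whose origin is the TCP and whose axes are the flange's). Camera axes: x right, y up, looking along -z (the intrinsics and any distortion apply to the point x, -y, -z); pixel columns grow to the right and rows downward; lengths in m; the calibration is good to about 2 mm. A picture is of the moment at which its call begins: read the wrist's pose just before it. There is no depth.
- bot.hand_in(): hands the job in; it is judged then, once.
The state is a dict: "t": time; "q": joint angles; "joint_vel": joint speeds; "joint_torque": joint torques, N m; "eef_pos": TCP position; "tool_rot": TCP orientation; "contact_force": force on the tool from outside, world axes, zero at the start; "torque": the same for the moment, N m; "gripper_width": opening from 0.0 (shut) to 1.0 (fully open); "grasp_force": force on a finger pad.
Only numpy, scipy, OpenCV 4.12 (cv2) and the standard library are available. Lean on these libraries where they do the work, as an engineer would, in place of code of your own. Each camera call takes 0.05 s, during which the arm holds its last target. There are 200 camera calls.

## Working session

There is one attempt and no reset: what is moved stays moved. The work goes in short steps, Python scripts to look and compute and a tool call to move; the robot and the scene stay as the last step left them, time stands still between calls to the robot, and variables do not carry over. Pictures are saved under pics/ and viewed, at most 10 in all, crops included, and the job is handed in when it is done.

Besides the shell and the picture viewer there is one more tool, called after "Emit:" by a JSON object that holds its "name" and its "arguments". carry_out: Moves the arm, as the interface text tells. Its arguments: {"type":"object","properties":{"targets":{"type":"array","items":{"type":"number"}},"newtons":{"type":"number"}},"required":["targets"]}

```bash
mkdir -p pics
python3 - <<'E'
from station import bot, imaging
import cv2,numpy as np
o=bot.get_obs();print({k:np.round(v,3) for k,v in o.items()},bot.grip_point_offset)
for n in("scene","side","wrist"):
    c=imaging.read_camera(n);print(n,{k:(np.round(v,4).tolist()) for k,v in c.items() if k!="frame"})
    cv2.imwrite(f"pics/{n}0.png",c["frame"][...,::-1])
a=cv2.imread("pics/scene0.png");b=cv2.imread("pics/side0.png")
cv2.imwrite("pics/both.png",cv2.resize(np.vstack([a,b]),None,fx=.78,fy=.78))
E
```

```text
{'t': np.float64(0.0), 'q': array([-0.108,  0.478,  0.022,  1.556, -0.011,  1.109, -0.083]), 'joint_vel': array([-0.001,  0.001,  0.   ,  0.   ,  0.   ,  0.001, -0.001]), 'joint_torque': array([-1.0000e-03, -5.9644e+01,  1.6080e+00, -2.8119e+01,  1.2000e-02,
        9.0000e-03,  0.0000e+00]), 'eef_pos': array([ 0.674, -0.   ,  0.23 ]), 'tool_rot': array([-0.001,  0.707,  0.707, -0.001]), 'contact_force': array([-0.007, -0.108, -0.31 ]), 'torque': array([ 0.017, -0.019, -0.006]), 'grasp_force': np.float64(0.0), 'gripper_width': np.float64(1.007)} 0.0187
scene {'fov_y': 56.1382, 'cx': 249.7871, 'cy': 191.7134, 'pose': [[0.7921, -0.5191, 0.3211, 0.9152], [0.6103, 0.6822, -0.4027, -0.4837], [-0.01, 0.5149, 0.8572, 0.9831], [0.0, 0.0, 0.0, 1.0]]}
side {'fov_y': 50.8347, 'cx': 257.9249, 'cy': 200.2338, 'pose': [[-0.9778, 0.1456, -0.1508, 0.4199], [-0.2096, -0.6564, 0.7247, 0.6759], [0.0065, 0.7402, 0.6723, 0.7662], [0.0, 0.0, 0.0, 1.0]]}
wrist {'fov_y': 67.3092, 'cx': 256.957, 'cy': 188.5952, 'tool_from_camera': [[-0.0002, 0.9647, 0.2633, 0.0658], [1.0, 0.0005, -0.0008, 0.0007], [-0.0009, 0.2633, -0.9647, -0.1424], [0.0, 0.0, 0.0, 1.0]]}
```

View pics/scene0.png

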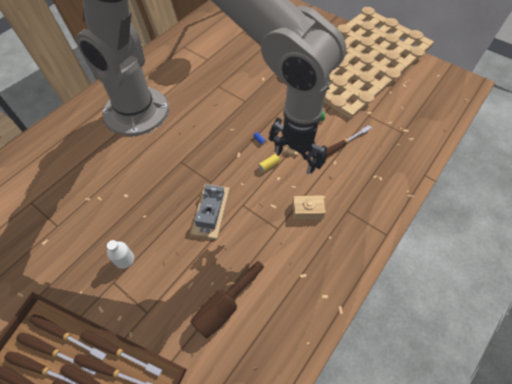

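View pics/side0.png

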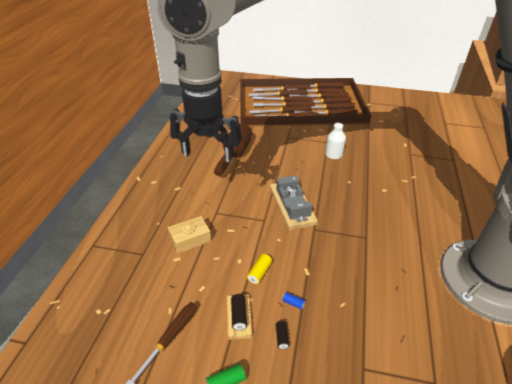

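Candidates in the side view: black cell in the wooden rest (239,312), small black (283,334), yellow (260,268), blue (294,300), green (227,375). I choose the larger black one, in the rest. Next is a close crop of it and of the charger.

Run:
```python
import cv2,numpy as np
a=cv2.imread("pics/side0.png");b=cv2.imread("pics/scene0.png")
r=lambda i,x,y:cv2.resize(i[y:y+75,x:x+100],None,fx=4,fy=4,interpolation=cv2.INTER_CUBIC)
cv2.imwrite("pics/crop1.png",np.vstack([np.hstack([r(a,200,280),r(a,250,165)]),np.hstack([r(b,160,170),r(b,240,110)])]))
```

```text
(no output)
```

View pics/crop1.png

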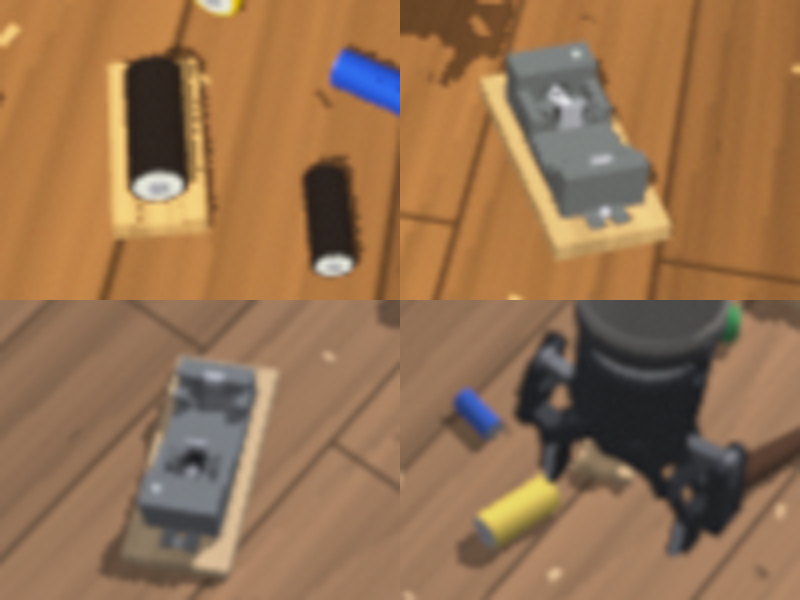

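The crop confirms it. The large black cell lies in the rest, with its white-ring button end at side pixel (239,326). The smaller black cell is loose at (283,334). The charger is at side (293,200), with one end block thick and one thin. Now I'll estimate rough positions and bring the wrist camera over.

```bash
cat > h.py <<'E'
import numpy as np,cv2
from station import bot,imaging
from scipy.spatial.transform import Rotation as R
class Cam:
    def __init__(s,n):
        o=bot.get_obs();c=imaging.read_camera(n);s.im=c["frame"][...,::-1].copy()
        s.f=192/np.tan(np.radians(c["fov_y"])/2);s.cx,s.cy=c["cx"],c["cy"]
        if n=="wrist":
            T=np.eye(4);w,x,y,z=o["tool_rot"];T[:3,:3]=R.from_quat([x,y,z,w]).as_matrix();T[:3,3]=o["eef_pos"];s.T=T@c["tool_from_camera"]
        else: s.T=np.array(c["pose"])
    def ray(s,p): return s.T[:3,3],s.T[:3,:3]@np.array([(p[0]-s.cx)/s.f,-(p[1]-s.cy)/s.f,-1])
    def cast(s,p,z):
        o,d=s.ray(p);return o+d*(z-o[2])/d[2]
    def proj(s,P):
        q=s.T[:3,:3].T@(np.array(P)-s.T[:3,3]);return np.array([s.cx-s.f*q[0]/q[2],s.cy+s.f*q[1]/q[2]])
def tri(c1,p1,c2,p2):
    (a,u),(b,v)=c1.ray(p1),c2.ray(p2);u/=np.linalg.norm(u);v/=np.linalg.norm(v)
    k=np.linalg.lstsq(np.c_[u,-v],b-a,rcond=None)[0];A,B=a+u*k[0],b+v*k[1];return (A+B)/2,np.linalg.norm(A-B)
E
python3 - <<'E'
from h import *
s=Cam("side");c=Cam("scene")
print("button",s.cast((239.5,326),.026),"flat top",s.cast((238.5,295.5),.037))
# charger: top corners of blocks (side crop)->px ; scene crop
S=lambda x,y:(250+(x-400)/4,165+y/4); C=lambda x,y:(160+x/4,170+(y-300)/4)
for n,a,b in [("near blk outer L",(558,180),None),("near outer R",(645,155),None),("near inner R",(615,125),None),("near inner L",(537,140),None),("far outer L",(507,57),None),("far outer R",(585,44),None)]:
    print(n,s.cast(S(*a),.05))
for n,a in [("boardL",(556,250)),("boardR",(670,230)),("boardtopL",(480,82))]: print(n,s.cast(S(*a),.012))
for n,a in [("near top L",(180,360)),("near top R",(255,372)),("far corner L",(142,505)),("far R",(215,520))]: print("scene",n,c.cast(C(*a),.05))
E
```

```text
button [0.54289697 0.25719177 0.026     ] flat top [0.56060519 0.19400965 0.037     ]
near blk outer L [ 0.49349233 -0.07717431  0.05      ]
near outer R [ 0.44154492 -0.11293086  0.05      ]
near inner R [ 0.46447229 -0.13804835  0.05      ]
near inner L [ 0.51288754 -0.11205252  0.05      ]
far outer L [ 0.54742228 -0.19289479  0.05      ]
far outer R [ 0.49615642 -0.21915294  0.05      ]
boardL [ 0.48862818 -0.05191705  0.012     ]
boardR [ 0.41842296 -0.08600654  0.012     ]
boardtopL [ 0.56824717 -0.20663731  0.012     ]
scene near top L [ 0.44180703 -0.10937807  0.05      ]
scene near top R [ 0.49444964 -0.08288373  0.05      ]
scene far corner L [ 0.50158896 -0.21899215  0.05      ]
scene far R [ 0.55131231 -0.19610932  0.05      ]
```

Emit:
{"name": "carry_out", "arguments": {"targets": [0, -30, -25, 5, 0, 0, -30, -25, 5, 0, 0, -30, -25, 5, 0, 0, -30, -25, 0, 0, 0, -30, -25, 0, 0, 0, -30, -25, 0, 0, 0, 0, 0, 0, 0, 0, 0, 0, 0, 0], "newtons": 20}}

```text
t: 1.05
eef_pos: [0.4947, -0.1506, 0.2466]
tool_rot: [0.0, 0.708, 0.706, 0.0]
contact_force: [0.2, 0.3, 0.0]
gripper_width: 0.999
grasp_force: 0.0
```

Run:
```python
from h import *
w=Cam("wrist");print(bot.get_obs()["eef_pos"]);np.save("w1.npy",w.T)
cv2.imwrite("pics/w1.png",w.im);cv2.imwrite("pics/w1b.png",cv2.resize(w.im,None,fx=1.5,fy=1.5))
```

```text
[ 0.49551872 -0.14955095  0.24656466]
```

View pics/w1b.png

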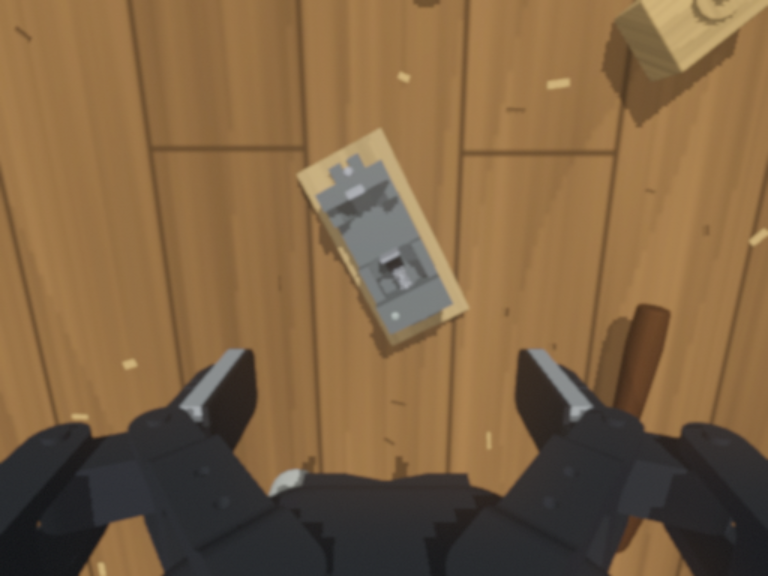

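The image shows the fixed contact (thin wall and ears) at the upper, +y end, around (355,190). The tab is at (392,262) and the spring block with its LED at (395,315), the −y end. The button must therefore point about 113° in world. Going closer to measure.

Emit:
{"name": "carry_out", "arguments": {"targets": [0, 0, -4, -30, 7, 0, 0, -4, -30, 7, 0, 0, -4, -30, 7, 0, 0, -3, -30, 2.5, 0, 0, 0, 0, 0, 0, 0, 0, 0, 0, 0, 0, 0, 0, 0]}}

```text
t: 1.8
eef_pos: [0.4966, -0.1646, 0.1278]
tool_rot: [0.001, 0.548, 0.836, 0.001]
contact_force: [0.5, -0.3, -0.1]
gripper_width: 0.996
grasp_force: 0.0
```

Run:
```python
from h import *
w=Cam("wrist");o=bot.get_obs();print(o["eef_pos"],o["tool_rot"]);np.save("w2.npy",w.T)
cv2.imwrite("pics/w2.png",w.im);cv2.imwrite("pics/w2b.png",cv2.resize(w.im[60:300,140:380],None,fx=2.5,fy=2.5,interpolation=cv2.INTER_CUBIC))
```

```text
[ 0.49664126 -0.16472524  0.12795849] [1.40072877e-03 5.48253028e-01 8.36311093e-01 6.41498581e-04]
```

View pics/w2b.png

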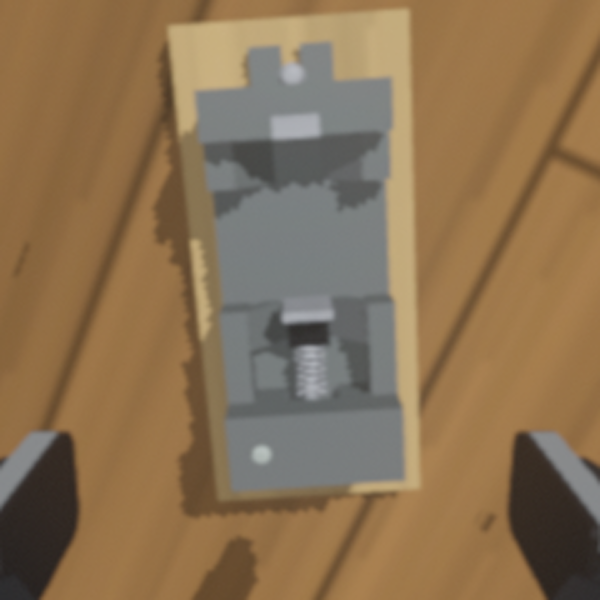

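The crop shows the charger clearly. Fixed wall top corners: (197,92), (392,80), inner edge (204,143)–(388,131). Spring block top: (229,417)–(403,405), outer edge (231,492)–(405,483). The tab top is near (308,319). I'll do a least-squares pose from these eight points.

```bash
cat >> h.py <<'E'
from scipy.optimize import least_squares
def bay2w(v,P):
    x,y,z,a=v;P=np.atleast_2d(P);c,s=np.cos(a),np.sin(a)
    return np.c_[x+c*P[:,0]-s*P[:,1],y+s*P[:,0]+c*P[:,1],z+P[:,2]]
E
python3 - <<'E'
from h import *
w=Cam("wrist")
px=np.array([(197,92),(392,80),(204,143),(388,131),(229,417),(403,405),(231,492),(405,483)])/2.5+[140,60]
B=np.array([(50,29,6),(50,-29,6),(35,29,6),(35,-29,6),(-52,29,10),(-52,-29,10),(-78,29,10),(-78,-29,10)])/1e3
f=lambda v:(np.array([w.proj(q) for q in bay2w(v,B)])-px).ravel()
r=least_squares(f,[.495,-.15,.04,1.98]);v=r.x
print(v,np.degrees(v[3]),"board",v[2]-.03);print(r.fun.reshape(-1,2).round(1))
np.save("bay.npy",v)
for n,P in [("tab",(-.019,0,.006)),("plate",(.035,0,.006)),("ear",(.064,0,-.026)),("floor-20",(-.02,.029,-.016)),("cheek",(.02,.029,-.003))]:
    print(n,((w.proj(bay2w(v,[P])[0])-[140,60])*2.5).round())
for n in("side","scene"):
    c=Cam(n);print(n,[c.proj(q).round(1).tolist() for q in bay2w(v,B)])
E
```

```text
[ 0.49017096 -0.13865757  0.04093789  2.04639594] 117.24985043181613 board 0.010937892852216823
[[-0.5  0.3]
 [ 0.1 -0.3]
 [-1.2  0.8]
 [ 2.3  0.3]
 [-1.3  0.5]
 [-0.   0.8]
 [ 0.7 -0.9]
 [-0.1 -1.5]]
tab [308. 312.]
plate [297. 138.]
ear [291.  47.]
floor-20 [224. 304.]
cheek [209. 192.]
side [[310.9, 206.0], [289.8, 209.9], [308.9, 202.2], [288.0, 206.1], [298.0, 180.7], [278.1, 184.1], [295.0, 175.1], [275.4, 178.4]]
scene [[205.4, 185.1], [223.9, 187.9], [204.3, 189.2], [222.8, 192.0], [196.8, 213.5], [216.2, 216.6], [194.5, 221.4], [214.1, 224.6]]
```

Emit:
{"name": "carry_out", "arguments": {"targets": [0, 5, 37, 5, 0, 0, 5, 37, 5, 0, 0, 5, 37, 5, 0, 0, 5, 37, 0, -2, 0, 5, 37, 0, -2, 0, 5, 37, 0, -2, 0, 5, 37, 0, -2, 0, 6, 37, 0, -2, 0, 6, 37, -5, 0, 0, 6, 37, -5, 0, 0, 0, 0, -5, 0, 0, 0, 0, 0, 0, 0, 0, 0, 0, 0]}}

```text
t: 3.3
eef_pos: [0.5481, 0.2036, 0.1265]
tool_rot: [0.0, 0.62, 0.785, -0.0]
contact_force: [0.6, 0.4, 0.1]
gripper_width: 1.001
grasp_force: 0.0
```

Run:
```python
from h import *
w=Cam("wrist");o=bot.get_obs();print(o["eef_pos"],o["tool_rot"]);np.save("w3.npy",w.T)
cv2.imwrite("pics/w3.png",w.im);cv2.imwrite("pics/w3b.png",cv2.resize(w.im[60:300,140:380],None,fx=2.5,fy=2.5,interpolation=cv2.INTER_CUBIC))
```

```text
[0.54827715 0.20331997 0.12669848] [ 3.64654187e-04  6.19966099e-01  7.84628495e-01 -1.65726355e-04]
```

View pics/w3b.png

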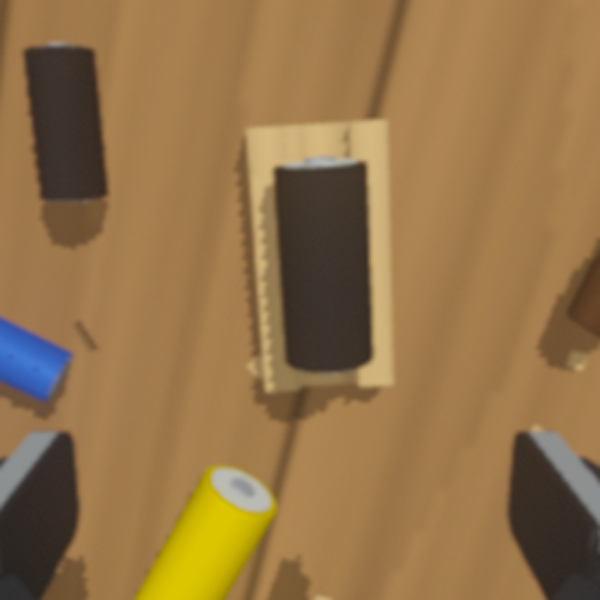

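The crop shows the target cell: button end (321,164), flat end (329,365), with side edges (277,168)/(366,160) and (288,362)/(371,362). The yellow cell (240,490) and the blue and small black ones to the left are clear of the finger paths.

Run:
```python
from h import *
w=Cam("wrist")
F=lambda x,y:(x/2.5+140,y/2.5+60)
z=.030
bl,br,fl,fr=[w.cast(F(*p),z) for p in [(277,168),(366,160),(288,362),(371,362)]]
print("widths",np.linalg.norm(bl-br),np.linalg.norm(fl-fr))
b=(bl+br)/2;f=(fl+fr)/2;d=b-f;print(b,f,"len",np.linalg.norm(d),"yaw",np.degrees(np.arctan2(d[1],d[0])))
ft=w.cast(F(331,371),.042);print("flat top edge",ft)
u=d/np.linalg.norm(d);print("centre from flat:",f+u*.035,"from button:",b-u*.033)
q=[w.cast(F(*p),.014) for p in [(247,129),(388,120),(393,384),(267,392)]];c=sum(q)/4;e=q[0]+q[1]-q[2]-q[3]
print("rest",c,np.degrees(np.arctan2(e[1],e[0])),np.linalg.norm(e)/2)
t=bot.get_obs()["tool_rot"];print("tool yaw",np.degrees(2*np.arctan2(t[2],t[1])))
```

```text
widths 0.028949726875596073 0.028977527322064652
[0.54586944 0.25746697 0.03      ] [0.56493401 0.1924914  0.03      ] len 0.06771471112809671 yaw 106.3522892503707
flat top edge [0.56461574 0.19331075 0.042     ]
centre from flat: [0.55508002 0.22607561 0.03      ] from button: [0.55516034 0.22580186 0.03      ]
rest [0.55593157 0.22339647 0.014     ] 106.70168169469538 0.09580118538850892
tool yaw 103.3627895825078
```

Emit:
{"name": "carry_out", "arguments": {"targets": [0, 4, 9, -10, 1.6, 0, 4, 9, -20, 1.5, 0, 0, 0, -25, 0, 0, 0, 0, -25, 0, 0, 0, 0, -20, 0, 0, 0, 0, -12.5, 0, 0, 0, 0, 0, 0, 0, 0, 0, 0, 0]}}

```text
t: 4.2
eef_pos: [0.5564, 0.2231, 0.0141]
tool_rot: [0.0, 0.598, 0.802, 0.0]
contact_force: [0.3, -0.1, 0.5]
gripper_width: 1.001
grasp_force: 0.0
```

Emit:
{"name": "carry_out", "arguments": {"targets": [80, 0, -1, 0, 0, 130, 0, 0, 0, 0, 200, 0, 0, 0, 0, 200, 0, 0, 0, 0, 200, 0, 0, 0, 0, 200, 0, 0, 0, 0, 200, 0, 0, 0, 0], "newtons": 20}}

```text
t: 4.9
eef_pos: [0.556, 0.222, 0.0144]
tool_rot: [0.0, 0.598, 0.802, 0.0]
contact_force: [-1.2, -1.4, 6.0]
gripper_width: 0.365
grasp_force: 20.4
```

Emit:
{"name": "carry_out", "arguments": {"targets": [200, 0, 0, 10, 0, 200, 0, 0, 20, 0, 200, 0, 0, 30, 0, 200, -7, -35, 20, 1.1, 200, -7, -35, 0, 1.1, 200, -7, -35, 0, 1.1, 200, -7, -35, 0, 1.1, 200, -7, -35, 0, 1.1, 200, -7, -35, 0, 1.1, 200, -7, -35, 0, 1.1, 200, -7, -35, 0, 1.1, 200, -8, -34, 0, 1.0, 200, -8, -34, 0, 1.0, 200, 0, 0, 0, 0, 200, 0, 0, 0, 0]}}

```text
t: 6.4
eef_pos: [0.4839, -0.1268, 0.0942]
tool_rot: [0.0, 0.521, 0.854, 0.0]
contact_force: [0.1, 0.2, -0.4]
gripper_width: 0.364
grasp_force: 20.2
```

```bash
cat > st.py <<'E'
from h import *
v=np.load("bay.npy");o=bot.get_obs();d=o["eef_pos"]-v[:3];c,s=np.cos(v[3]),np.sin(v[3])
t=o["tool_rot"];F=o["contact_force"]
print("grip in bay mm x,y,axis z",(np.array([c*d[0]+s*d[1],-s*d[0]+c*d[1],d[2]+.0116])*1e3).round(1),"yaw err",(np.degrees(2*np.arctan2(t[2],t[1]))-np.degrees(v[3])).round(2),"F bay",[round(c*F[0]+s*F[1],1),round(-s*F[0]+c*F[1],1),round(F[2],1)],"t",o["t"],"ux",c.round(3),s.round(3))
E
python3 - <<'E'
import st
from h import *
w=Cam("wrist");np.save("w4.npy",w.T);cv2.imwrite("pics/w4.png",w.im)
s=Cam("side");cv2.imwrite("pics/s4.png",s.im)
A=cv2.resize(w.im[60:300,140:380],(480,480));B=cv2.resize(s.im[150:250,230:330],(320,320),interpolation=cv2.INTER_CUBIC)
cv2.imwrite("pics/c4.png",np.hstack([A,np.vstack([B,np.zeros((160,320,3),np.uint8)])]))
E
```

```text
grip in bay mm x,y,axis z [13.4  0.2 64.9] yaw err 0.0 F bay [np.float64(0.2), np.float64(-0.2), np.float64(-0.4)] t 6.4 ux -0.458 0.889
```

View pics/c4.png

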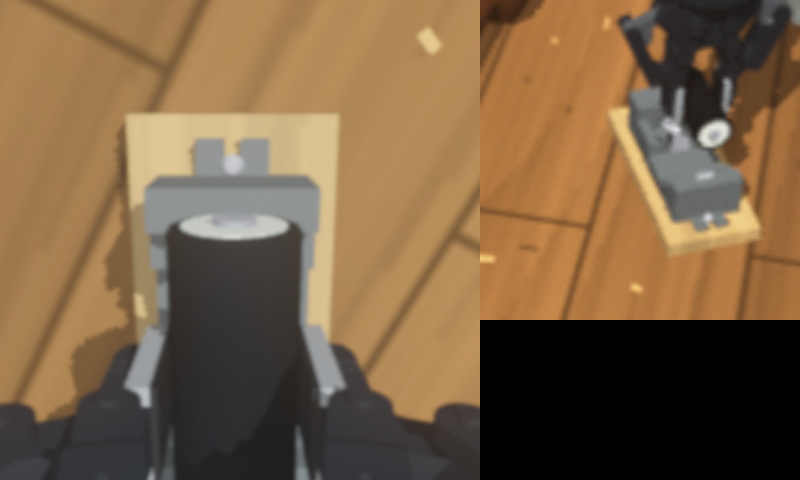

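Run:
```python
import st
from h import *
w=Cam("wrist");v=np.load("bay.npy");c,s=np.cos(v[3]),np.sin(v[3])
for n,p,z in [("ring",(257,173),.1058),("wall outer L",(140+147/2,60+188/2),v[2]+.006),("wall outer R",(140+318/2,60+188/2),v[2]+.006)]:
    d=w.cast(p,z)-v[:3];print(n,(c*d[0]+s*d[1]).round(4),(-s*d[0]+c*d[1]).round(4))
```

```text
grip in bay mm x,y,axis z [14.8 -1.2 64.8] yaw err 0.22 F bay [np.float64(0.8), np.float64(-0.1), np.float64(0.0)] t 6.5 ux -0.458 0.889
ring 0.0521 -0.0015
wall outer L 0.0521 0.0271
wall outer R 0.0523 -0.0293
```

Emit:
{"name": "carry_out", "arguments": {"targets": [200, -0.5, 1, -15, 0, 200, 0, 0, -15, 0, 200, 0, 0, -8, 0, 200, 0, 0, -2, 0, 200, 0, 0, -1, 0, 200, 0, 0, 0, 0]}}

```text
t: 7.15
eef_pos: [0.4841, -0.1246, 0.0534]
tool_rot: [0.0, 0.519, 0.855, 0.0]
contact_force: [0.2, 0.1, 0.8]
gripper_width: 0.37
grasp_force: 20.5
```

```bash
python3 st.py
```

```text
grip in bay mm x,y,axis z [15.2 -1.  24. ] yaw err 0.18 F bay [np.float64(0.0), np.float64(-0.2), np.float64(0.8)] t 7.15 ux -0.458 0.889
```

Emit:
{"name": "carry_out", "arguments": {"targets": [200, 0, 0, -1, 0, 200, 0, 0, -1, 0, 200, 0, 0, -1, 0]}}

```text
t: 7.45
eef_pos: [0.4848, -0.1259, 0.0509]
tool_rot: [0.001, 0.52, 0.854, 0.0]
contact_force: [-1.4, -1.8, 7.5]
gripper_width: 0.365
grasp_force: 21.2
```

Emit:
{"name": "carry_out", "arguments": {"targets": [200, 0, 0, -1, 0, 200, 0, 0, 0, 0]}}

```text
t: 7.65
eef_pos: [0.4849, -0.1261, 0.0499]
tool_rot: [0.002, 0.52, 0.854, 0.0]
contact_force: [0.3, -2.1, 6.2]
gripper_width: 0.363
grasp_force: 21.2
```

Emit:
{"name": "carry_out", "arguments": {"targets": [200, 0, 0, -1, 0, 200, 0, 0, 0, 0]}}

```text
t: 7.85
eef_pos: [0.4849, -0.1261, 0.0489]
tool_rot: [0.002, 0.52, 0.854, 0.0]
contact_force: [-0.2, -1.0, 6.8]
gripper_width: 0.363
grasp_force: 21.3
```

Contact came at the predicted height, and the cell pivots in the pads at about 6 N.

Emit:
{"name": "carry_out", "arguments": {"targets": [200, 0, 0, -1, 0, 200, 0, 0, -1, 0, 200, 0, 0, 0, 0]}}

```text
t: 8.15
eef_pos: [0.4849, -0.1261, 0.0469]
tool_rot: [0.002, 0.52, 0.854, 0.0]
contact_force: [0.9, -2.2, 6.1]
gripper_width: 0.362
grasp_force: 21.6
```

Emit:
{"name": "carry_out", "arguments": {"targets": [200, 0, 0, -1, 0, 200, 0, 0, -1, 0, 200, 0, 0, 0, 0]}}

```text
t: 8.45
eef_pos: [0.4852, -0.1266, 0.045]
tool_rot: [0.002, 0.52, 0.854, 0.0]
contact_force: [1.3, -3.1, 6.5]
gripper_width: 0.364
grasp_force: 21.9
```

Run:
```python
import st
from h import *
w=Cam("wrist");np.save("w5.npy",w.T)
s=Cam("side");c=Cam("scene")
A=cv2.resize(w.im[60:300,140:380],(480,480));B=[cv2.resize(i,(320,300),interpolation=cv2.INTER_CUBIC) for i in (s.im[155:230,255:335],c.im[170:245,170:250])]
cv2.imwrite("pics/c5.png",np.hstack([np.vstack([A,np.zeros((120,480,3),np.uint8)]),np.vstack(B)]))
```

```text
grip in bay mm x,y,axis z [13.  -1.1 15.7] yaw err 0.08 F bay [np.float64(-3.3), np.float64(0.3), np.float64(6.5)] t 8.45 ux -0.458 0.889
```

View pics/c5.png

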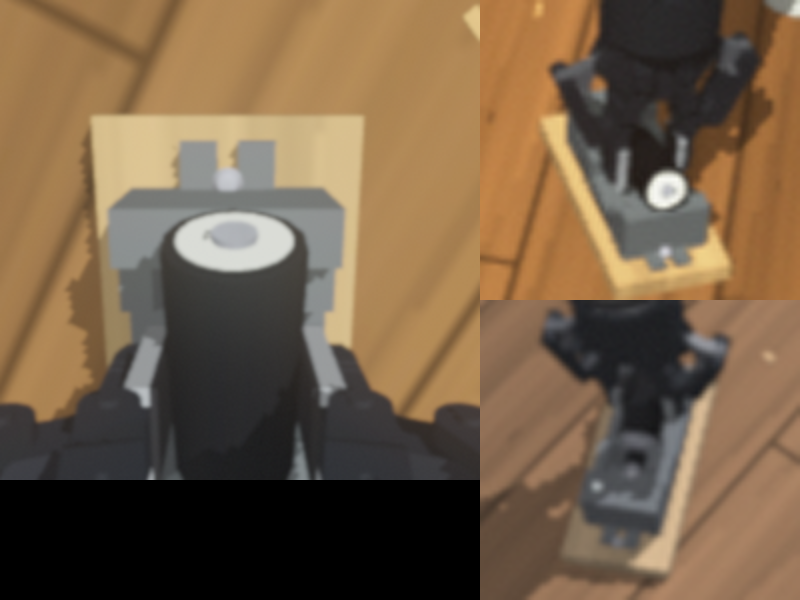

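Emit:
{"name": "carry_out", "arguments": {"targets": [200, -0.7, -0.4, -1, 0, 200, -0.7, -0.4, -1, 0, 200, 0, 0, 0, 0]}}

```text
t: 8.9
eef_pos: [0.4853, -0.1271, 0.0435]
tool_rot: [0.003, 0.52, 0.854, 0.001]
contact_force: [2.4, -1.6, 7.3]
gripper_width: 0.366
grasp_force: 22.4
```

```bash
python3 st.py
```

```text
grip in bay mm x,y,axis z [12.5 -0.9 14.2] yaw err 0.08 F bay [np.float64(-2.5), np.float64(-1.4), np.float64(7.3)] t 8.9 ux -0.458 0.889
```

Emit:
{"name": "carry_out", "arguments": {"targets": [200, 0.9, -1.8, 0, 0, 200, 0.9, -1.8, 0, 0, 200, 0.9, -1.8, 0, 0, 200, 0.9, -1.8, 0, 0, 200, 0, 0, 0, 0]}}

```text
t: 9.4
eef_pos: [0.4877, -0.1331, 0.0431]
tool_rot: [0.002, 0.52, 0.854, 0.001]
contact_force: [0.5, 0.7, 8.0]
gripper_width: 0.367
grasp_force: 22.3
```

```bash
python3 st.py
```

```text
grip in bay mm x,y,axis z [ 6.1 -0.3 13.7] yaw err 0.14 F bay [np.float64(0.4), np.float64(-0.7), np.float64(8.0)] t 9.4 ux -0.458 0.889
```

Emit:
{"name": "carry_out", "arguments": {"targets": [200, 0, 0, 1, 0, 200, 0.9, -1.8, 0, 0, 200, 0.9, -1.8, 0, 0, 200, 0, 0, 0, 0]}}

```text
t: 9.8
eef_pos: [0.4879, -0.1369, 0.043]
tool_rot: [0.0, 0.52, 0.854, 0.0]
contact_force: [1.2, 0.4, 4.4]
gripper_width: 0.365
grasp_force: 22.0
```

Run:
```python
import st
from h import *
w=Cam("wrist");np.save("w6.npy",w.T);cv2.imwrite("pics/w6.png",w.im)
s=Cam("side");c=Cam("scene")
A=cv2.resize(w.im[60:300,140:380],(480,480));B=[cv2.resize(i,(320,300),interpolation=cv2.INTER_CUBIC) for i in (s.im[155:230,255:335],c.im[170:245,170:250])]
cv2.imwrite("pics/c6.png",np.hstack([np.vstack([A,np.zeros((120,480,3),np.uint8)]),np.vstack(B)]))
```

```text
grip in bay mm x,y,axis z [ 2.6  1.2 13.7] yaw err 0.13 F bay [np.float64(-0.2), np.float64(-1.3), np.float64(4.4)] t 9.8 ux -0.458 0.889
```

View pics/c6.png

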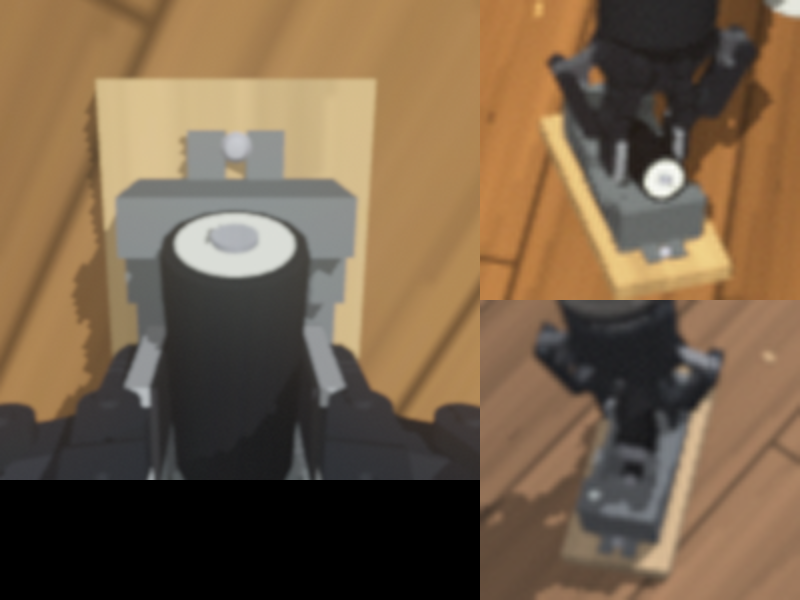

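Emit:
{"name": "carry_out", "arguments": {"targets": [200, 0.9, -1.8, 0.5, 0, 200, 0.9, -1.8, 0, 0, 200, 0.9, -1.8, 0, 0, 200, 0, 0, 0, 0]}}

```text
t: 10.35
eef_pos: [0.4897, -0.1422, 0.0429]
tool_rot: [-0.0, 0.52, 0.854, -0.0]
contact_force: [-0.5, 2.4, 0.0]
gripper_width: 0.37
grasp_force: 21.6
```

```bash
cat > wall.py <<'E'
from h import *
v=np.load("bay.npy");c,s=np.cos(v[3]),np.sin(v[3])
def meas():
    w=Cam("wrist");g=cv2.cvtColor(w.im,cv2.COLOR_BGR2GRAY).astype(float);hsv=cv2.cvtColor(w.im,cv2.COLOR_BGR2HSV)
    # grey (low saturation) wall columns beside the cell: outer top edge = dark face -> lighter top face
    out=[]
    for x in list(range(205,218))+list(range(296,308)):
        col=hsv[110:220,x,1];gr=g[110:220,x]
        k=np.where(col<45)[0]
        if len(k)<5: continue
        a=k[0];d=np.diff(gr[a:a+16]);out.append(110+a+2+np.argmax(d[2:])+.5)
    y=np.median(out);P=w.cast((256,y),v[2]+.006)-v[:3];print("wall outer top row",y,"bay x",(c*P[0]+s*P[1])*1e3)
    return w
if __name__=="__main__":
    import st;w=meas();cv2.imwrite("pics/last.png",w.im)
E
python3 wall.py; python3 -c "
import cv2,numpy as np
w=cv2.imread('pics/last.png');cv2.imwrite('pics/c7.png',np.hstack([cv2.resize(cv2.imread('pics/w6.png')[100:300,180:330],(390,520)),cv2.resize(w[100:300,180:330],(390,520))]))"
```

```text
grip in bay mm x,y,axis z [-2.9  2.  13.5] yaw err 0.14 F bay [np.float64(2.3), np.float64(-0.7), np.float64(0.0)] t 10.35 ux -0.458 0.889
wall outer top row 152.5 bay x 42.79464613884404
```

View pics/c7.png

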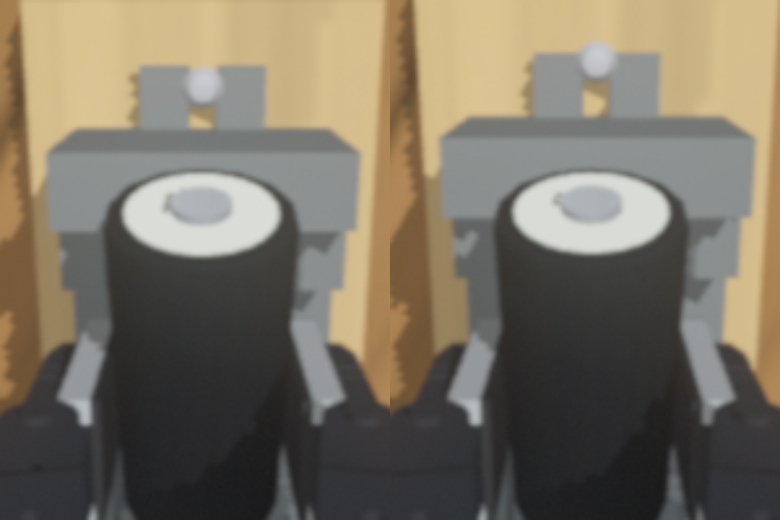

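Emit:
{"name": "carry_out", "arguments": {"targets": [200, 1.2, -1.6, 0, 0, 200, 1.2, -1.6, 0, 0, 200, 0.9, -1.8, 0, 0, 200, 0.9, -1.8, 0, 0, 200, 0, 0, 0, 0]}}

```text
t: 10.9
eef_pos: [0.4942, -0.149, 0.0432]
tool_rot: [-0.0, 0.52, 0.854, -0.0]
contact_force: [-1.8, 1.9, -1.3]
gripper_width: 0.364
grasp_force: 21.6
```

```bash
python3 wall.py
```

```text
grip in bay mm x,y,axis z [-11.    1.2  13.8] yaw err 0.13 F bay [np.float64(2.5), np.float64(0.7), np.float64(-1.3)] t 10.9 ux -0.458 0.889
wall outer top row 135.5 bay x 42.74790536372112
```

Emit:
{"name": "carry_out", "arguments": {"targets": [200, 0.5, -0.9, 0, 0, 200, 0.5, -0.9, 0, 0, 200, 0, 0, 0, 0]}}

```text
t: 11.25
eef_pos: [0.4954, -0.1506, 0.0433]
tool_rot: [-0.0, 0.52, 0.854, -0.0]
contact_force: [-3.0, 2.3, -1.0]
gripper_width: 0.361
grasp_force: 21.6
```

Emit:
{"name": "carry_out", "arguments": {"targets": [200, 0.5, -0.9, 0, 0, 200, 0, 0, 0, 0]}}

```text
t: 11.45
eef_pos: [0.4959, -0.1516, 0.0433]
tool_rot: [-0.0, 0.52, 0.854, 0.0]
contact_force: [-2.3, 2.5, -1.1]
gripper_width: 0.366
grasp_force: 21.6
```

```bash
python3 wall.py; python3 -c "
import cv2,numpy as np
w=cv2.imread('pics/last.png');from h import Cam
s=Cam('scene').im
cv2.imwrite('pics/c8.png',np.hstack([cv2.resize(w[80:280,180:330],(390,520)),cv2.resize(s[175:240,180:229],(390,520),interpolation=cv2.INTER_CUBIC)]))"
```

```text
grip in bay mm x,y,axis z [-14.1   0.8  14. ] yaw err 0.15 F bay [np.float64(3.3), np.float64(0.9), np.float64(-1.1)] t 11.45 ux -0.458 0.889
wall outer top row 128.5 bay x 42.9170283512859
```

View pics/c8.png

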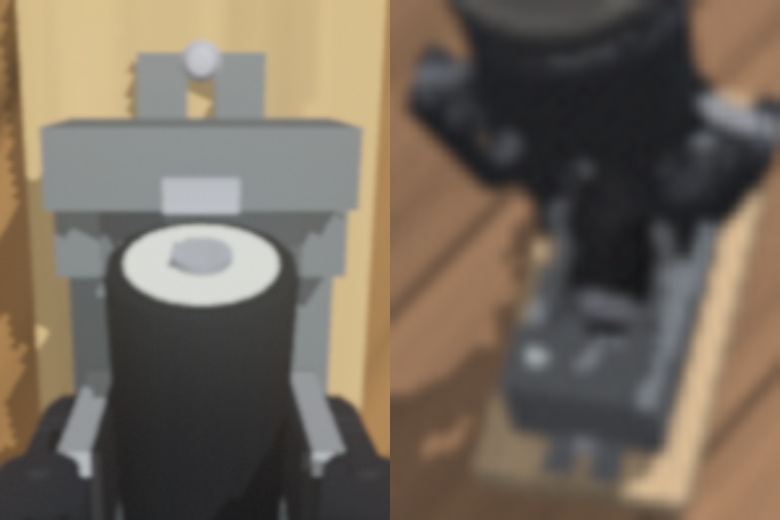

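Run:
```python
import st
from h import *
w=Cam("wrist");v=st.v;c,s=st.c,st.s
X=lambda p,z:(lambda P:round((c*P[0]+s*P[1])*1e3,1))(w.cast(p,v[2]+z)-v[:3])
print("wall inner",X((257,80+212/2.6),.006),"outer",X((257,80+127/2.6),.006))
for z in (.006,.009,.012): print("corner",z,X((257.7,80+221/2.6),z),"ring near-top",X((257.7,80+307/2.6),z+.026))
```

```text
grip in bay mm x,y,axis z [-14.    0.8  14. ] yaw err 0.15 F bay [np.float64(3.6), np.float64(1.4), np.float64(-1.2)] t 11.55 ux -0.458 0.889
wall inner 27.3 outer 42.9
corner 0.006 25.6 ring near-top 16.7
corner 0.009 26.1 ring near-top 17.6
corner 0.012 26.7 ring near-top 18.6
```

Emit:
{"name": "carry_out", "arguments": {"targets": [200, 0.1, -0.2, -1, 0, 200, 0, 0, -1, 0, 200, 0, 0, 0, 0]}}

```text
t: 11.9
eef_pos: [0.4966, -0.1516, 0.0414]
tool_rot: [0.0, 0.519, 0.855, 0.0]
contact_force: [-0.7, 2.7, 0.8]
gripper_width: 0.366
grasp_force: 21.6
```

Emit:
{"name": "carry_out", "arguments": {"targets": [200, 0, 0, -1, 0, 200, 0, 0, 0, 0]}}

```text
t: 12.1
eef_pos: [0.4964, -0.1515, 0.0404]
tool_rot: [0.0, 0.519, 0.855, 0.0]
contact_force: [-0.7, 3.8, 0.7]
gripper_width: 0.366
grasp_force: 21.6
```

Emit:
{"name": "carry_out", "arguments": {"targets": [200, 0, 0, -1, 0, 200, 0, 0, 0, 0]}}

```text
t: 12.3
eef_pos: [0.4962, -0.1516, 0.0393]
tool_rot: [0.0, 0.519, 0.855, 0.0]
contact_force: [-0.7, 3.9, 1.3]
gripper_width: 0.364
grasp_force: 21.6
```

```bash
python3 wall.py
```

```text
grip in bay mm x,y,axis z [-14.2   0.6   9.9] yaw err 0.16 F bay [np.float64(3.8), np.float64(-1.1), np.float64(1.3)] t 12.3 ux -0.458 0.889
wall outer top row 128.5 bay x 43.024360796578065
```

Spring force holds at 3.8 N and vertical force is low. Continuing down.

Emit:
{"name": "carry_out", "arguments": {"targets": [200, 0, 0, -1, 0, 200, 0, 0, 0, 0]}}

```text
t: 12.55
eef_pos: [0.496, -0.1516, 0.0382]
tool_rot: [-0.0, 0.52, 0.854, 0.0]
contact_force: [-0.9, 3.2, 0.5]
gripper_width: 0.365
grasp_force: 21.6
```

Emit:
{"name": "carry_out", "arguments": {"targets": [200, 0, 0, -1, 0, 200, 0, 0, 0, 0]}}

```text
t: 12.75
eef_pos: [0.4959, -0.1517, 0.0372]
tool_rot: [-0.0, 0.52, 0.854, -0.0]
contact_force: [-2.3, 4.1, 2.0]
gripper_width: 0.366
grasp_force: 21.6
```

Emit:
{"name": "carry_out", "arguments": {"targets": [200, 0, 0, -1, 0, 200, 0, 0, 0, 0]}}

```text
t: 12.95
eef_pos: [0.496, -0.1517, 0.0364]
tool_rot: [-0.0, 0.52, 0.854, -0.0]
contact_force: [-2.4, 4.4, 3.9]
gripper_width: 0.369
grasp_force: 22.0
```

Emit:
{"name": "carry_out", "arguments": {"targets": [200, 0, 0, -1, 0, 200, 0, 0, 0, 0]}}

```text
t: 13.15
eef_pos: [0.496, -0.1515, 0.0356]
tool_rot: [-0.0, 0.52, 0.854, 0.0]
contact_force: [-3.3, 4.1, 7.0]
gripper_width: 0.365
grasp_force: 22.2
```

Emit:
{"name": "carry_out", "arguments": {"targets": [200, 0, 0, -1, 0, 200, 0, 0, 0, 0]}}

```text
t: 13.35
eef_pos: [0.4959, -0.1513, 0.0347]
tool_rot: [-0.0, 0.519, 0.855, 0.0]
contact_force: [-4.0, 4.8, 8.1]
gripper_width: 0.365
grasp_force: 22.3
```

```bash
python3 wall.py
```

```text
grip in bay mm x,y,axis z [-13.9   0.7   5.3] yaw err 0.16 F bay [np.float64(6.1), np.float64(1.4), np.float64(8.1)] t 13.35 ux -0.458 0.889
wall outer top row 130.5 bay x 42.762509292248886
```

Emit:
{"name": "carry_out", "arguments": {"targets": [200, -0.2, 0.4, -1, 0, 200, 0, 0, 0, 0]}}

```text
t: 13.6
eef_pos: [0.4958, -0.151, 0.0337]
tool_rot: [-0.0, 0.519, 0.855, 0.0]
contact_force: [-3.8, 5.8, 8.2]
gripper_width: 0.362
grasp_force: 22.4
```

Emit:
{"name": "carry_out", "arguments": {"targets": [200, 0, 0, -1, 0, 200, 0, 0, 0, 0]}}

```text
t: 13.8
eef_pos: [0.4958, -0.1508, 0.0327]
tool_rot: [-0.0, 0.519, 0.855, 0.0]
contact_force: [-3.2, 5.2, 8.4]
gripper_width: 0.364
grasp_force: 22.4
```

Emit:
{"name": "carry_out", "arguments": {"targets": [200, 0, 0, -1, 0, 200, 0, 0, 0, 0]}}

```text
t: 14.0
eef_pos: [0.496, -0.151, 0.0318]
tool_rot: [0.0, 0.519, 0.855, 0.0]
contact_force: [-3.0, 4.5, 7.9]
gripper_width: 0.366
grasp_force: 22.6
```

```bash
python3 wall.py
```

```text
grip in bay mm x,y,axis z [-13.6   0.5   2.5] yaw err 0.17 F bay [np.float64(5.4), np.float64(0.6), np.float64(7.9)] t 14.0 ux -0.458 0.889
wall outer top row 131.5 bay x 42.8425872066371
```

Emit:
{"name": "carry_out", "arguments": {"targets": [200, 0, 0, -1, 0, 200, 0, 0, 0, 0]}}

```text
t: 14.25
eef_pos: [0.4962, -0.1511, 0.0309]
tool_rot: [0.0, 0.519, 0.855, 0.0]
contact_force: [-3.5, 4.6, 8.2]
gripper_width: 0.365
grasp_force: 22.6
```

Emit:
{"name": "carry_out", "arguments": {"targets": [200, 0, 0, -1, 0, 200, 0, 0, 0, 0]}}

```text
t: 14.45
eef_pos: [0.4963, -0.1512, 0.03]
tool_rot: [0.0, 0.519, 0.854, 0.0]
contact_force: [-2.7, 4.4, 8.6]
gripper_width: 0.367
grasp_force: 22.8
```

Run:
```python
import wall,st
from h import *
w=wall.meas();cv2.imwrite("pics/w9.png",w.im)
v=st.v;c,s=st.c,st.s
X=lambda p,z:(lambda P:round((c*P[0]+s*P[1])*1e3,1))(w.cast(p,v[2]+z)-v[:3])
# white ring rows & button along centre column, wall inner edge
hsv=cv2.cvtColor(w.im,cv2.COLOR_BGR2HSV);m=((hsv[...,2]>170)&(hsv[...,1]<45)).astype(np.uint8)
n,l,sta,cen=cv2.connectedComponentsWithStats(m[120:260,180:330])
for i in range(1,n):
    if sta[i,4]>8: print("white",sta[i,:5]+[180,120,0,0,0],cen[i].round(1)+[180,120])
print(w.im[140:230:2,257].mean(1).round().astype(int).tolist())
```

```text
grip in bay mm x,y,axis z [-13.9   0.3   0.6] yaw err 0.16 F bay [np.float64(5.2), np.float64(0.4), np.float64(8.6)] t 14.45 ux -0.458 0.889
wall outer top row 130.5 bay x 43.06427813337819
white [ 229  153   57   28 1048] [256.6 167.2]
white [208 254   6   6  24] [211.3 256. ]
[145, 145, 145, 145, 144, 144, 164, 189, 189, 192, 192, 192, 193, 190, 170, 178, 186, 198, 202, 204, 171, 69, 63, 60, 58, 56, 56, 55, 56, 54, 54, 54, 53, 52, 53, 51, 51, 51, 49, 49, 50, 49, 48, 48, 47]
```

Run:
```python
import st
from h import *
w=Cam("wrist");v=st.v;c,s=st.c,st.s
X=lambda p,z:(lambda P:round((c*P[0]+s*P[1])*1e3,1))(w.cast(p,v[2]+z)-v[:3])
for z in (.014,.016,.018,.02,.023): print(z,"ring top",X((257,181.2),z))
print("inner wall at 167",X((257,167),.006))
```

```text
grip in bay mm x,y,axis z [-14.    0.3   0.6] yaw err 0.16 F bay [np.float64(6.8), np.float64(0.6), np.float64(8.1)] t 14.5 ux -0.458 0.889
0.014 ring top 22.7
0.016 ring top 23.2
0.018 ring top 23.7
0.02 ring top 24.2
0.023 ring top 25.0
inner wall at 167 27.2
```

Emit:
{"name": "carry_out", "arguments": {"targets": [200, 0, 0, -0.6, 0, 200, 0, 0, 0, 0]}}

```text
t: 14.75
eef_pos: [0.4965, -0.1512, 0.0295]
tool_rot: [0.001, 0.519, 0.854, 0.0]
contact_force: [-2.6, 5.1, 9.8]
gripper_width: 0.367
grasp_force: 22.9
```

Emit:
{"name": "carry_out", "arguments": {"targets": [200, -0.3, 0.6, -0.4, 0, 200, 0, 0, 0, 0]}}

```text
t: 14.95
eef_pos: [0.4964, -0.1512, 0.0292]
tool_rot: [0.001, 0.52, 0.854, 0.0]
contact_force: [-1.7, 3.2, 9.9]
gripper_width: 0.365
grasp_force: 23.1
```

Emit:
{"name": "carry_out", "arguments": {"targets": [200, -0.4, 0.8, 0, 0, 200, 0, 0, 0, 0, 120, 0, 0, 0, 0, 90, 0, 0, 0, 0, 60, 0, 0, 0, 0, 60, 0, 0, 0, 0]}}

```text
t: 15.55
eef_pos: [0.4951, -0.1502, 0.0282]
tool_rot: [0.0, 0.52, 0.854, -0.0]
contact_force: [0.2, -0.7, 0.4]
gripper_width: 0.766
grasp_force: 0.0
```

Run:
```python
import st
from h import *
w=Cam("wrist");cv2.imwrite("pics/w10.png",w.im);v=st.v;c,s=st.c,st.s
g=w.im[130:215,257].mean(1).round().astype(int);print(list(zip(range(130,215,2),g[::2].tolist())))
X=lambda p,z:(lambda P:round((c*P[0]+s*P[1])*1e3,1))(w.cast(p,v[2]+z)-v[:3])
r=160+np.argmin(np.diff(w.im[160:210,257].mean(1)))+.5
print("sleeve edge row",r,"x",X((257,r),.016))
```

```text
grip in bay mm x,y,axis z [-12.5   0.9  -1.2] yaw err 0.13 F bay [np.float64(-0.7), np.float64(0.2), np.float64(0.4)] t 15.55 ux -0.458 0.889
[(130, 130), (132, 115), (134, 121), (136, 141), (138, 143), (140, 143), (142, 143), (144, 142), (146, 143), (148, 142), (150, 142), (152, 142), (154, 142), (156, 161), (158, 186), (160, 187), (162, 189), (164, 188), (166, 189), (168, 190), (170, 185), (172, 169), (174, 180), (176, 188), (178, 196), (180, 197), (182, 197), (184, 93), (186, 60), (188, 60), (190, 57), (192, 57), (194, 56), (196, 55), (198, 54), (200, 54), (202, 54), (204, 52), (206, 53), (208, 52), (210, 51), (212, 49), (214, 50)]
sleeve edge row 183.5 x 24.1
```

Emit:
{"name": "carry_out", "arguments": {"targets": [0, 0, 0, 5, 0, 0, 0, 0, 20, 0, 0, 0, 0, 30, 0, 0, 5, -10, 30, 0, 0, 5, -10, 20, 0, 0, 0, 0, 0, 0, 0, 0, 0, 0, 0]}}

```text
t: 16.3
eef_pos: [0.5051, -0.1699, 0.1336]
tool_rot: [0.0, 0.52, 0.854, 0.0]
contact_force: [-0.6, -0.0, -0.5]
gripper_width: 1.002
grasp_force: 0.0
```

Run:
```python
import st
from h import *
w=Cam("wrist");cv2.imwrite("pics/w11.png",w.im);v=st.v;c,s=st.c,st.s
def X(p,z):
    P=w.cast(p,v[2]+z)-v[:3];return ((np.array([c*P[0]+s*P[1],-s*P[0]+c*P[1]]))*1e3).round(1)
hsv=cv2.cvtColor(w.im,cv2.COLOR_BGR2HSV)
m=(hsv[...,2]<75).astype(np.uint8);m[:, :190]=0;m[:,330:]=0;m[260:]=0
n,l,sta,cen=cv2.connectedComponentsWithStats(cv2.morphologyEx(m,cv2.MORPH_OPEN,np.ones((7,7))))
for i in range(1,n): print("dark",sta[i],cen[i].round(1))
i=1+np.argmax(sta[1:,4]);ys,xs=np.where(l==i)
print("rect",cv2.minAreaRect(np.c_[xs,ys].astype(np.float32)))
cx=int(round(cen[i][0]))
g=w.im[:,cx].mean(1).round().astype(int);print(cx,list(zip(range(60,270,2),g[60:270:2].tolist())))
```

```text
grip in bay mm x,y,axis z [-34.6   1.1 104.2] yaw err 0.13 F bay [np.float64(0.2), np.float64(0.5), np.float64(-0.5)] t 16.3 ux -0.458 0.889
dark [ 236  119   43   95 3501] [257.1 162.8]
rect ((257.0, 166.0), (94.0, 42.0), 90.0)
257 [(60, 171), (62, 170), (64, 170), (66, 170), (68, 170), (70, 170), (72, 170), (74, 174), (76, 185), (78, 191), (80, 187), (82, 180), (84, 140), (86, 116), (88, 121), (90, 149), (92, 165), (94, 144), (96, 136), (98, 136), (100, 136), (102, 135), (104, 136), (106, 169), (108, 180), (110, 181), (112, 182), (114, 175), (116, 176), (118, 151), (120, 66), (122, 54), (124, 56), (126, 54), (128, 54), (130, 52), (132, 52), (134, 53), (136, 52), (138, 53), (140, 51), (142, 51), (144, 50), (146, 50), (148, 50), (150, 49), (152, 50), (154, 49), (156, 49), (158, 48), (160, 50), (162, 49), (164, 49), (166, 50), (168, 49), (170, 49), (172, 48), (174, 49), (176, 48), (178, 51), (180, 48), (182, 49), (184, 49), (186, 50), (188, 51), (190, 50), (192, 49), (194, 49), (196, 51), (198, 51), (200, 51), (202, 50), (204, 51), (206, 54), (208, 45), (210, 45), (212, 47), (214, 134), (216, 167), (218, 112), (220, 103), (222, 112), (224, 128), (226, 129), (228, 128), (230, 128), (232, 129), (234, 128), (236, 129), (238, 129), (240, 128), (242, 129), (244, 128), (246, 128), (248, 129), (250, 122), (252, 90), (254, 83), (256, 83), (258, 84), (260, 100), (262, 120), (264, 125), (266, 125), (268, 126)]
```

Run:
```python
import st
from h import *
w=Cam("wrist");v=st.v;c,s=st.c,st.s
def X(r,z,col=257):
    P=w.cast((col,r),v[2]+z)-v[:3];return ((np.array([c*P[0]+s*P[1],-s*P[0]+c*P[1]]))*1e3).round(1)
g=w.im[:,250:265].mean((1,2));d=np.gradient(g)
pk=[(i,round(d[i])) for i in range(60,270) if abs(d[i])>8 and abs(d[i])==max(abs(d[i-2:i+3]))];print(pk)
for n,r,z in [("wall outer",94,.006),("plate out",105.5,.006),("sleeve button",119,.016),("sleeve flat",207,.016),("sleeve flat2",213.5,.016),("tab top",213.5,.006),("tab back",217.5,.006),("block inner",222.5,.010),("block outer",251,.010)]: print(n,X(r,z))
# side edges of sleeve and wall by column gradient
for r in (125,165,203):
    a=w.im[r-2:r+3].mean((0,2));dd=np.gradient(a);L=225+np.argmin(dd[225:257]);Rr=257+np.argmax(dd[257:290]);print(r,L,Rr,Rr-L,X(r,.004,L),X(r,.004,Rr))
a=w.im[97:102].mean(0);h=cv2.cvtColor(w.im[97:102],cv2.COLOR_BGR2HSV)[...,1].mean(0);k=np.where(h[190:330]<50)[0]+190;print("wall cols",k[0],k[-1],X(99,.006,k[0]),X(99,.006,k[-1]))
h=cv2.cvtColor(w.im[234:244],cv2.COLOR_BGR2HSV)[...,1].mean(0);k=np.where(h[190:330]<50)[0]+190;print("block cols",k[0],k[-1],X(239,.01,k[0]),X(239,.01,k[-1]))
```

```text
grip in bay mm x,y,axis z [-33.9   1.4 103.4] yaw err 0.16 F bay [np.float64(0.3), np.float64(-0.7), np.float64(-0.2)] t 16.35 ux -0.458 0.889
[(84, -10), (107, 15), (115, -9), (120, -45), (215, 37), (224, 9), (253, -14), (262, 9)]
wall outer [43.2  1.2]
plate out [34.9  1.2]
sleeve button [25.2  1.2]
sleeve flat [-43.1   1. ]
sleeve flat2 [-48.6   1. ]
tab top [-52.3   1. ]
tab back [-55.9   0.9]
block inner [-58.8   0.9]
block outer [-84.9   0.9]
125 234 279 45 [20.2 19.1] [ 20.3 -16. ]
165 239 278 39 [-11.4  15.6] [-11.3 -15.9]
203 235 281 46 [-43.7  19.4] [-43.6 -19.2]
wall cols 220 296 [39.5 29.2] [ 39.7 -28.3]
block cols 223 291 [-73.8  29.7] [-73.6 -27.9]
```

Emit:
{"name": "carry_out", "arguments": {"targets": [255, -5, 10, 0, 0, 255, -5, 11, -10, 0, 255, -6, 11, -10, 0, 255, -6, 10, -10, 0, 255, 0, 0, -15, 0, 255, 0, 0, -15, 0, 255, 0, 0, -7, 0, 255, 0, 0, -1, 0, 255, 0, 0, 0, 0]}}

```text
t: 17.3
eef_pos: [0.483, -0.1276, 0.0652]
tool_rot: [-0.0, 0.519, 0.855, -0.0]
contact_force: [0.4, 0.3, 0.4]
gripper_width: 0.002
grasp_force: 0.0
```

Emit:
{"name": "carry_out", "arguments": {"targets": [255, 0, 0, -1, 0, 255, 0, 0, -1, 0, 255, 0, 0, 0, 0]}}

```text
t: 17.6
eef_pos: [0.4833, -0.128, 0.0636]
tool_rot: [0.0, 0.52, 0.854, 0.0]
contact_force: [-1.0, 0.3, 0.2]
gripper_width: -0.001
grasp_force: 0.0
```

```bash
python3 st.py
```

```text
grip in bay mm x,y,axis z [12.6  1.2 34.2] yaw err 0.14 F bay [np.float64(0.7), np.float64(0.7), np.float64(0.2)] t 17.6 ux -0.458 0.889
```

Emit:
{"name": "carry_out", "arguments": {"targets": [255, 0, 0, -1, 0, 255, 0, 0, -1, 0, 255, 0, 0, 0, 0]}}

```text
t: 17.9
eef_pos: [0.4831, -0.1278, 0.0613]
tool_rot: [-0.0, 0.519, 0.854, 0.0]
contact_force: [0.2, 1.4, -0.1]
gripper_width: -0.0
grasp_force: 0.2
```

Emit:
{"name": "carry_out", "arguments": {"targets": [255, 0, 0, -1, 0, 255, 0, 0, -1, 0, 255, 0, 0, 0, 0]}}

```text
t: 18.2
eef_pos: [0.4831, -0.1278, 0.0593]
tool_rot: [-0.0, 0.519, 0.854, 0.0]
contact_force: [-0.8, 0.4, 1.5]
gripper_width: -0.003
grasp_force: 0.5
```

Emit:
{"name": "carry_out", "arguments": {"targets": [255, 0, 0, -1, 0, 255, 0, 0, 0, 0]}}

```text
t: 18.4
eef_pos: [0.4836, -0.1275, 0.059]
tool_rot: [0.0, 0.519, 0.855, 0.0]
contact_force: [-1.6, 1.7, 9.1]
gripper_width: 0.003
grasp_force: 4.7
```

Emit:
{"name": "carry_out", "arguments": {"targets": [255, 0, 0, -0.6, 0, 255, 0, 0, 0, 0]}}

```text
t: 18.6
eef_pos: [0.484, -0.1274, 0.0589]
tool_rot: [0.001, 0.519, 0.855, 0.001]
contact_force: [-3.4, 3.0, 14.9]
gripper_width: 0.006
grasp_force: 7.3
```

Emit:
{"name": "carry_out", "arguments": {"targets": [255, 0, 0, 6.6, 0, 255, 9.1, -17.8, 0, 0, 255, 9.2, -17.8, 0, 0, 255, 0, 0, -4, 0, 255, 0, 0, 0, 0]}}

```text
t: 19.1
eef_pos: [0.5007, -0.1635, 0.0597]
tool_rot: [-0.001, 0.52, 0.854, -0.0]
contact_force: [-0.5, 1.6, -0.1]
gripper_width: -0.0
grasp_force: 0.0
```

Emit:
{"name": "carry_out", "arguments": {"targets": [255, 0, 0, -1, 0, 255, 0, 0, 0, 0]}}

```text
t: 19.3
eef_pos: [0.5009, -0.1627, 0.0592]
tool_rot: [-0.0, 0.519, 0.855, -0.0]
contact_force: [-0.1, -0.7, -0.0]
gripper_width: 0.002
grasp_force: 0.2
```

Emit:
{"name": "carry_out", "arguments": {"targets": [255, 0, 0, -1, 0, 255, 0, 0, 0, 0]}}

```text
t: 19.5
eef_pos: [0.5012, -0.1627, 0.059]
tool_rot: [-0.0, 0.519, 0.855, 0.0]
contact_force: [-2.6, 1.3, 9.6]
gripper_width: -0.004
grasp_force: 4.7
```

Emit:
{"name": "carry_out", "arguments": {"targets": [255, 0, 0, 10, 0, 255, 0, 0, 30, 0, 255, 2, -4, 32, 0, 200, 2, -4, 0, 0, 100, 0, 0, 0, 0, 0, 0, 0, 0, 0, 0, 0, 0, 0, 0, 0, 0, 0, 0, 0, 0, 0, 0, 0, 0]}}

```text
t: 20.4
eef_pos: [0.505, -0.1712, 0.1297]
tool_rot: [-0.001, 0.519, 0.855, -0.0]
contact_force: [-0.4, 0.5, 0.4]
gripper_width: 0.99
grasp_force: 0.0
```

Run:
```python
import st
from h import *
w=Cam("wrist");v=st.v;c,s=st.c,st.s
X=lambda r,z:(lambda P:round((c*P[0]+s*P[1])*1e3,1))(w.cast((257,r),v[2]+z)-v[:3])
g=w.im[:,250:265].mean((1,2));d=np.gradient(g)
pk=[(i,round(d[i])) for i in range(60,290) if abs(d[i])>7 and abs(d[i])==max(abs(d[i-2:i+3]))]
print([(i,k,X(i,.006),X(i,.016)) for i,k in pk])
print({k:np.round(q,2) for k,q in bot.get_obs().items() if k in("eef_pos","contact_force","t")})
```

```text
grip in bay mm x,y,axis z [-35.8   1.7 100.3] yaw err 0.16 F bay [np.float64(0.6), np.float64(0.1), np.float64(0.4)] t 20.4 ux -0.458 0.889
[(81, -9, np.float64(50.2), np.float64(49.3)), (104, 15, np.float64(34.0), np.float64(33.8)), (116, -39, np.float64(25.3), np.float64(25.5)), (206, -9, np.float64(-46.5), np.float64(-43.1)), (214, 33, np.float64(-53.5), np.float64(-49.8)), (218, -11, np.float64(-57.0), np.float64(-53.2)), (223, 9, np.float64(-61.5), np.float64(-57.4)), (252, -15, np.float64(-88.2), np.float64(-83.0)), (262, 9, np.float64(-97.8), np.float64(-92.2))]
{'t': np.float64(20.45), 'eef_pos': array([ 0.51, -0.17,  0.13]), 'contact_force': array([-0.9 , -0.01, -0.29])}
```

```bash
python3 -c "
from station import bot
print(bot.hand_in())"
```

```text
the job is handed in; nothing more can be done
None
```

The lamp cell is in the charger bay, level (the same height when I pressed on both ends), about 1 mm from the bay's centre along its length by camera, with the gripper clear; I handed the job in but no verdict came back. I also viewed 11 pictures, one over the limit of 10.

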